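# Tare the dial balance with the oscillator can on its pan

### The job

Set the silver crystal oscillator can gently on the middle of the dial balance's pan, lying flat, without dropping it or pressing the pan down. Then turn the tare knob, in as many small turns as it needs, until the dial hand points exactly at the bold zero mark on the dial disc, which the weight of the can has turned, and leave it there with the can on the pan. Do not touch the dial hand or disc, and leave the other things on the bench where they are.

Things in the scene. Friction and masses are not known exactly. Their poses are not given: they have to be found in the camera images.
- can: flat silver crystal oscillator can, a metal box 50 mm (its x) x 36 mm (its y) x 25 mm high, with a 54 x 36 x 3 mm foot flange; mass unknown, some 80 to 170 g. It lies flat on the bench. Origin: centre of its underside, z up
- balance: grey dial balance, fixed to the bench, a housing 120 mm (its x) x 310 mm (its y), top face 50 mm above the bench. In its frame the pan is at y = +100 mm, the dial in the middle, the tare knob at y = -100 mm. Origin: centre of its underside
- pan: round flat steel pan of the balance, 84 mm diameter, 4 mm thick, on a sprung stem. It sinks about 1.2 mm for every 10 g on it (at most 25 mm further than empty), then damps out within about a second. Origin: centre of its top face, about 85 mm above the bench when empty
- dial_hand: slim black dial hand, turning level 9 mm above the housing top and 5 mm above the white dial disc; it is driven by the tare knob. Not to be touched. Origin: on its axis at the dial's centre; its x axis points along the hand
- dial_card: round white dial disc with ticks, 94 mm diameter, level with the housing top. The sprung pan turns it: a load on the pan turns it anticlockwise as seen from above (about 0.12 rad for every 10 g). Not to be touched. Origin: its centre; its x axis points to the bold zero mark
- pointer_tip (a point): tip of the dial hand, 42 mm from its axis
- dial_centre (a point): axis of the dial hand and disc, at the height of the hand
- zero_mark (a point): outer part of the bold zero mark (14 x 4 mm bar) on the dial disc, at the height of the hand, 42 mm from the axis; it turns with the disc. The tip coincides with this point when the hand is on zero. The other ticks are much thinner and shorter
- knob_top (a point): centre of the top face of the tare knob, 80 mm above the bench: a black fluted round knob, 36 mm diameter, 26 mm high, with an upright axis and a thin white line on top, standing 4 mm above the housing top. Any yaw of grasp from above will do
- tare_knob (a joint): angle of the tare knob (rad), growing anticlockwise as seen from above; it has end stops at -1.5 and 7.5. The dial hand turns the same way by about 0.45 rad for each rad of the knob. It stays where it is left
- breadboard: purple plastic breadboard, 165 x 55 x 9 mm, lying flat; a bystander. Origin: centre of its underside
- croc_clip: nickel-plated crocodile clip, about 55 x 9 x 14 mm, lying flat; a bystander near the can. Origin: underside, near its middle
- trimmer: blue ceramic trimmer pot housing, 20 x 20 x 17 mm; a bystander near the can. Origin: centre of its underside
- heatsink: finned aluminium heat sink, 50 x 40 x 29 mm; a bystander. Origin: centre of its underside
- capacitor: upright round capacitor, 30 mm diameter, 40 mm high; a bystander. Origin: centre of its underside
- screwdriver: screwdriver, 150 mm long, lying flat; a bystander. Origin: on its underside
Not all that is in view belongs to the job. Leave any green or purple look-alike of the can alone.

How it is judged:
By the outcome, as a careful person would: the job done as asked, in the order asked, and still so for the second after the job is handed in, with the robot touching nothing.
It also fails if it takes over 72 s, if anything falls off the work surface, if the arm or the gripper's body presses on something with over 40 N, if the wrist force passes 120 N, or if a joint passes its speed limit or range.

### The arm

A 7-joint arm with a two-finger parallel gripper is mounted at the origin on the work surface. World frame = base frame: x ahead of the robot, y to its left, z up, the work surface at z = 0. Lengths are in m, angles in rad, forces in N, time in s.
With the tool pointing down it reaches from about 0.425 to 0.95 m from the base axis. Payload 4.7 kg.
Tool frame: the origin (TCP) lies on the centre line of the jaws, within the pads' length; the fingertips stand 8 mm ahead of it and the grasp point (between the pads) lies 11 mm behind it; z points along the fingers, y is the line along which they close (so a half turn about z gives the same grasp; the last joint's range is limited). The gripper opens to 87 mm and grips with 3 to 60 N. Pads are 19 mm wide; open, the fingers measure 117 mm over their backs; the gripper's body (75 mm by 190 mm) begins 51 mm behind the grasp point.
Start: joints at [1.19, 0.469, -0.049, 1.532, 0.024, 1.141, -0.082], TCP at [0.233, -0.634, 0.231] pointing down, gripper open.
Joint ranges: [-2.59, 2.59], [-0.33, 1.99], [-1.39, 1.29], [0.1, 2.45], [-1.04, 4.18], [0.21, 1.99], [-2.66, 2.66]. Speed limits (rad/s): [2.57, 2.57, 3.14, 3.14, 3.14, 3.14, 3.14].

### API

Orientations are given as a unit quaternion [x, y, z, w].
In Python, from plant import get_state, capture, finish_job, spot_in, cut_out gives the robot as it stands.
- The arm moves only by the tool play_rows, never from a script. Its argument "targets" is one flat list of numbers, 7 for each row, row after row: the shift along the world's x, y, z in m, then the turn, a rotation vector about the world's x, y, z in degrees, then the opening, from 0 (shut) to 1 (fully open). A call has 1 to 10 rows; each row is the pose to reach, as a shift and turn from the pose commanded when the call began; what a row does not reach only later rows make up. A row lasts 1/8 s, in which the tool goes at most 62.5 mm and 10.7 degrees, less where a joint would pass 70% of its speed; a pose out of reach is approached as far as the arm can. A call with a gripper value outside its range is refused whole. The fingers move at their own pace and stop on an object; "newtons" is the grip in N (left out, the last holds). Time passes only in rows, so rows that repeat a pose let the fingers close. It gives the time, the measured TCP pose, the force, the opening and the grip force at its end, in the units of the state.
- get_state(): the state, without advancing time (a new reading comes with each control period).
- capture(name): name is "scene" or "top" or "wrist"; returns a dict with "img" (400x640x3 uint8, red, green, blue), "depth" (400x640 float32, m along the optical axis (not along the pixel's ray), 0 where there is no reading), "fx", "fy", "cx", "cy" (pixels), "world_from_camera" (4x4, takes a point from camera to world coordinates). Camera axes: x right, y down, z forward; pixel columns grow to the right and rows downward; lengths in m; the calibration is good to about 2 mm. A picture is of the moment at which its call begins.
- finish_job(): hands the job in; it is judged then, once.
Trained networks look in a picture, given as the dict that the camera call returned (one of the last four; its "shot" number tells which), for a name from the list of things; names that differ only in an ending like _2 or _b are one class to them, and where a whole thing is asked for, a point or a joint stands for the part that bears it (a point fixed in the world has none). Each returns a list of dicts, best first, with "conf" (0 to 1); they miss things now and then, are a little off and sometimes report something else, mostly with a low value. They report only what shows in the picture. A call takes as long as a camera call. They do not tell look-alikes from the thing itself.
- spot_in(picture, query): "pixel" ([column, row] in pixels, amid what is visible of it).
- cut_out(picture, query): "mask" (400x640 bool, what is visible of it) and "pixel" ([column, row] in pixels, amid what is visible of it).
The state is a dict: "time_s": time; "joints": joint angles; "qvel": joint speeds; "joint_torque": joint torques, N m; "position": TCP position; "tool_rot": TCP orientation; "force": force on the tool from outside, world axes, zero at the start; "ft_torque": the same for the moment, N m; "gripper_width": opening from 0.0 (shut) to 1.0 (fully open); "grasp_force": force on a finger pad.
Only numpy, scipy, OpenCV 4.12 (cv2) and the standard library are available. Lean on these libraries where they do the work, as an engineer would, in place of code of your own. Each camera call takes 0.05 s, during which the arm holds its last target. There are 200 camera calls.

## Working session

There is one attempt and no reset: what is moved stays moved. The work goes in short steps, Python scripts to look and compute and a tool call to move; the robot and the scene stay as the last step left them, time stands still between calls to the robot, and variables do not carry over. Pictures are saved under pics/ and viewed, at most 10 in all, crops included, and the job is handed in when it is done.

Besides the shell and the picture viewer there is one more tool, called after "Emit:" as name(argument=value, ...), one argument or row to a line, values as JSON. play_rows: Moves the arm, as the interface text tells. Its arguments: {"type":"object","properties":{"targets":{"type":"array"},"newtons":{"type":"number"}},"required":["targets"]}

```bash
mkdir -p pics
cat > h.py <<'E'
import numpy as np, cv2
from plant import get_state, capture, finish_job, spot_in, cut_out
def save(n,img,s=1):
    cv2.imwrite('pics/'+n,cv2.resize(img[:,:,::-1],None,fx=s,fy=s,interpolation=cv2.INTER_CUBIC))
def pts(c,mask):
    v,u=np.nonzero(mask&(c['depth']>0)); d=c['depth'][v,u]
    p=np.c_[(u-c['cx'])/c['fx']*d,(v-c['cy'])/c['fy']*d,d,np.ones_like(d)]
    return (p@c['world_from_camera'].T)[:,:3]
def ray(c,px,z):
    T=c['world_from_camera'];d=T[:3,:3]@np.array([(px[0]-c['cx'])/c['fx'],(px[1]-c['cy'])/c['fy'],1]);o=T[:3,3]
    return o+d*(z-o[2])/d[2]
E
python3 - <<'E'
from h import *
s=get_state();print(s['time_s'],s['position'],s['tool_rot'],s['force'],s['gripper_width'])
for n in ['top','scene']:
    c=capture(n);save(n+'0.png',c['img']);print(n,c['world_from_camera'][:3].round(3).tolist(),c['fx'])
    for q in ['can','balance','pan','dial_hand','dial_card','zero_mark','pointer_tip','knob_top','trimmer','croc_clip']:
        for r in cut_out(c,q)[:3]:
            p=pts(c,r['mask']); 
            print(q,round(r['conf'],2),np.round(r['pixel']),r['mask'].sum(),np.median(p,0).round(3),np.percentile(p[:,2],95).round(3) if len(p) else '')
E
```

```text
0.0 [ 0.23240272 -0.63312286  0.2294862 ] [ 9.84566688e-01  1.75007168e-01 -2.01010554e-04 -9.41833035e-04] [ 0.92593194 -0.48829133  0.49385236] 1.000048543463019
top [[0.004, -1.0, 0.028, 0.524], [-1.0, -0.004, -0.012, -0.004], [0.012, -0.028, -1.0, 0.927]] 363.77901674835044
can 0.77 [421. 232.] 331 [ 0.49  -0.264  0.025] 0.027
can 0.65 [455. 196.] 362 [ 0.575 -0.343  0.025] 0.028
can 0.63 [462. 236.] 377 [ 0.481 -0.369  0.025] 0.028
balance 0.91 [303. 220.] 6455 [0.517 0.028 0.052] 0.086
pan 0.82 [256. 214.] 970 [0.525 0.128 0.085] 0.088
dial_card 0.74 [300. 221.] 1163 [0.516 0.028 0.055] 0.057
dial_card 0.2 [302. 217.] 6508 [0.516 0.028 0.052] 0.086
zero_mark 0.69 [302. 220.] 1217 [0.515 0.028 0.055] 0.057
pointer_tip 0.44 [305. 218.] 34 [0.519 0.028 0.06 ] 0.063
knob_top 0.47 [343. 222.] 199 [ 0.508 -0.071  0.08 ] 0.083
croc_clip 0.37 [420. 262.] 30 [ 0.403 -0.265  0.011] 0.013
scene [[0.888, 0.355, -0.292, 0.8], [0.46, -0.695, 0.552, -0.474], [-0.007, -0.625, -0.781, 0.792]] 370.68805874200285
can 0.97 [262. 355.] 622 [ 0.581 -0.35   0.025] 0.027
can 0.93 [248. 301.] 487 [ 0.497 -0.27   0.025] 0.028
can 0.7 [218. 344.] 557 [ 0.488 -0.376  0.025] 0.027
balance 0.7 [322. 210.] 5519 [ 0.529 -0.003  0.051] 0.086
pan 0.55 [342. 171.] 635 [0.526 0.125 0.086] 0.088
pan 0.29 [217. 288.] 140 [ 0.404 -0.265  0.008] 0.015
dial_hand 0.51 [323. 200.] 32 [0.526 0.026 0.061] 0.062
dial_card 0.63 [318. 203.] 906 [0.518 0.023 0.055] 0.058
zero_mark 0.74 [320. 204.] 893 [0.52  0.025 0.055] 0.059
zero_mark 0.19 [322. 201.] 36 [0.527 0.026 0.06 ] 0.062
pointer_tip 0.37 [321. 201.] 1 [0.521 0.025 0.061] 0.061
pointer_tip 0.36 [424. 226.] 327 [0.765 0.099 0.012] 0.031
knob_top 0.7 [296. 230.] 243 [ 0.514 -0.079  0.08 ] 0.083
trimmer 0.46 [285. 320.] 118 [ 0.579 -0.263  0.015] 0.018
croc_clip 0.48 [218. 288.] 109 [ 0.405 -0.266  0.009] 0.015
```

Run:
```python
from h import *
import cv2
c=capture('top');save('top1.png',c['img'][160:290,230:490],3)
```

```text
(no output)
```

View pics/top1.png

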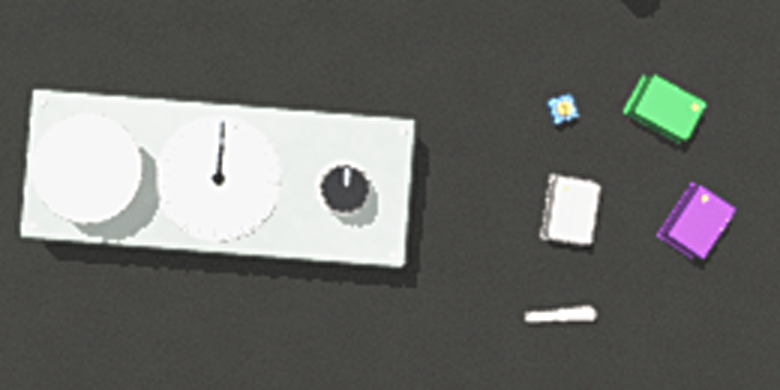

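View pics/scene0.png

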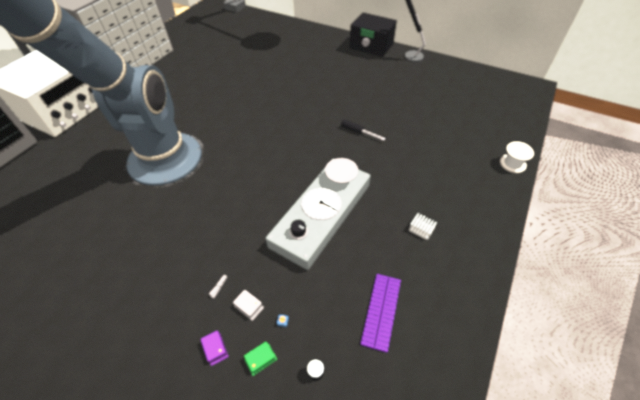

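The candidates in the top image are the silver can at (421,232), the green look-alike at (455,196) and the purple one at (462,236). Only the silver one fits, and the enlarged crop confirms it. I'm moving above it now.

Emit:
play_rows(
  targets=[0.03,0.045,0,0,0,0,1,0.06,0.09,0,0,0,0,1,0.095,0.135,0,0,0,0,1,0.13,0.18,0,0,0,0,1,0.165,0.23,0,0,0,0,1,0.2,0.28,0,0,0,0,1,0.23,0.33,0,0,0,0,1,0.258,0.365,0,0,0,0,1,0.258,0.365,0,0,0,0,1,0.258,0.365,0,0,0,0,1],
)

```text
time_s: 2.4
position: [0.4903, -0.2693, 0.2305]
tool_rot: [0.985, 0.175, -0.0, 0.0]
force: [-0.5, 0.2, -0.0]
gripper_width: 1.0
grasp_force: 0.0
```

```bash
cat >> h.py <<'E'
def meas(c,q,near,zlo):
    for r in cut_out(c,q):
        p=pts(c,r['mask']); 
        if len(p)<20: continue
        p=p[p[:,2]>zlo]; zt=np.median(p[:,2])
        if np.linalg.norm(np.median(p,0)[:2]-near)<.05:
            t=p[abs(p[:,2]-zt)<.004]
            (x,y),(w,h),a=cv2.minAreaRect((t[:,:2]*1000).astype(np.float32))
            print(q,round(r['conf'],2),np.round(r['pixel']),'ztop',zt.round(4),'rect mm',round(x,1),round(y,1),round(w,1),round(h,1),'ang of w',round(a,1),'median',np.median(t,0).round(4))
            return t
E
python3 - <<'E'
from h import *
s=get_state();print(s['time_s'],s['position'],s['tool_rot'],s['joints'],s['force'])
c=capture('wrist');save('w0.png',c['img']);print(c['world_from_camera'][:3].round(3).tolist(),c['fx'])
meas(c,'can',np.array([.493,-.267]),.015)
c=capture('scene');meas(c,'can',np.array([.493,-.267]),.015)
E
```

```text
2.4 [ 0.49026305 -0.26934073  0.23054953] [ 9.84612915e-01  1.74749104e-01 -2.41106824e-04  3.15006074e-04] [ 0.61129398  0.29227467 -0.22822136  1.80228281  0.07589544  1.0555095
 -0.86451466] [-0.52543744  0.17371343 -0.03694102]
[[0.344, -0.911, -0.228, 0.551], [-0.939, -0.334, -0.084, -0.246], [0.001, 0.243, -0.97, 0.386]] 340.8230583103785
can 0.76 [316. 173.] ztop 0.0259 rect mm 490.5 -266.5 36.0 50.5 ang of w 80.8 median [ 0.4915 -0.2662  0.0259]
can 0.85 [250. 304.] ztop 0.0254 rect mm 491.5 -266.9 36.3 50.9 ang of w 80.4 median [ 0.4932 -0.2681  0.0255]
```

View pics/w0.png

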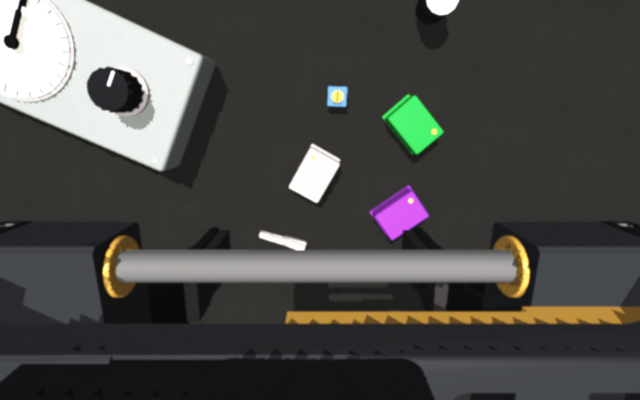

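The wrist view shows the silver can at (316,173). The two views agree to within 1 mm: centre (0.491, -0.267), top 25.5 mm, rectangle 36x50, short axis at 80.6°. The neighbours are clear of the fingers, so I'm descending.

Emit:
play_rows(
  targets=[0.0005,0.0025,-0.03,0,0,-9.8,0.7,0.0005,0.0025,-0.08,0,0,-19.7,0.7,0.0005,0.0025,-0.13,0,0,-29.6,0.7,0.0005,0.0025,-0.17,0,0,-29.6,0.7,0.0005,0.0025,-0.195,0,0,-29.6,0.7,0.0005,0.0025,-0.21,0,0,-29.6,0.7,0.0005,0.0025,-0.2165,0,0,-29.6,0.7,0.0005,0.0025,-0.2165,0,0,-29.6,0.7],
)

```text
time_s: 3.6
position: [0.4914, -0.2666, 0.0144]
tool_rot: [0.997, -0.083, 0.0, 0.0]
force: [0.8, -0.1, -0.4]
gripper_width: 0.701
grasp_force: 0.0
```

Emit:
play_rows(
  targets=[0,0,0,0,0,0,0.3,0,0,0,0,0,0,0.3,0,0,0,0,0,0,0.3,0,0,0,0,0,0,0.3,0,0,0,0,0,0,0.3,0,0,0,0,0,0,0.3],
  newtons=15,
)

```text
time_s: 4.35
position: [0.4913, -0.2663, 0.0145]
tool_rot: [0.997, -0.082, 0.0, 0.0]
force: [-0.9, -0.3, 5.5]
gripper_width: 0.412
grasp_force: 15.0
```

Emit:
play_rows(
  targets=[0,0,0.01,0,0,0,0.3,0,0,0.03,0,0,0,0.3,0,0,0.07,0,0,0,0.3,0,0,0.11,0,0,0,0.3,0,0,0.15,0,0,0,0.3,0,0,0.17,0,0,0,0.3,0,0,0.17,0,0,0,0.3,0,0,0.17,0,0,0,0.3],
)

```text
time_s: 5.35
position: [0.4902, -0.2657, 0.1828]
tool_rot: [0.997, -0.082, -0.001, -0.0]
force: [-0.3, -0.0, -1.5]
gripper_width: 0.412
grasp_force: 15.0
```

Run:
```python
from h import *
F=[];L={}
for i in range(8):
    n='top' if i%2 else 'scene'
    c=capture(n);s=get_state();F.append(s['force'])
    if i<2:
        for q,zr in [('pan',(.078,.092)),('knob_top',(.074,.088)),('dial_card',(.05,.058)),('balance',(.045,.056))]:
            for r in cut_out(c,q)[:1]:
                p=pts(c,r['mask']);p=p[(p[:,2]>zr[0])&(p[:,2]<zr[1])]
                if len(p)<10: print(n,q,'none');continue
                (x,y),(w,h),a=cv2.minAreaRect((p[:,:2]*1000).astype(np.float32))
                print(n,q,round(r['conf'],2),p.mean(0).round(4),'z',np.median(p[:,2]).round(4),'rect',np.round([x,y,w,h,a],1), 'circ',np.round(cv2.minEnclosingCircle((p[:,:2]*1000).astype(np.float32))[0],1))
print(np.mean(F,0),np.std(F,0),s['position'],s['gripper_width'],s['time_s'])
```

```text
scene pan 0.66 [0.5268 0.1249 0.0856] z 0.0855 rect [525.  127.2  81.1  84.9  24.4] circ [526.6 127.5]
scene knob_top 0.49 [ 0.5122 -0.0744  0.0801] z 0.0805 rect [511.1 -73.8  35.   34.6  87.2] circ [511.6 -73.6]
scene dial_card 0.96 [0.5181 0.0252 0.0552] z 0.0553 rect [519.4  24.9  88.9  88.6  26. ] circ [518.2  26.3]
scene balance 0.96 [ 0.5222 -0.0059  0.0512] z 0.0509 rect [518.4  26.3 309.7 120.5  85.7] circ [519.1  23.3]
top pan 0.82 [0.5244 0.1274 0.0852] z 0.0852 rect [524.9 127.7  80.4  81.7  44.5] circ [524.3 127.2]
top knob_top 0.56 [ 0.5092 -0.0719  0.0801] z 0.0801 rect [509.  -71.8  34.2  34.2  58. ] circ [509.5 -71.8]
top dial_card 0.7 [0.5158 0.0271 0.0547] z 0.0547 rect [5.165e+02 2.800e+01 9.130e+01 9.120e+01 3.000e-01] circ [515.6  26.5]
top balance 0.67 [0.5151 0.0097 0.0511] z 0.0508 rect [516.6  27.6 309.5 119.9  85.7] circ [517.7  27.3]
[-0.05774335 -0.05283986 -1.57722388] [0.49093013 0.34934908 0.52267915] [ 0.49115891 -0.26615957  0.18409117] 0.4104182295244382 6.15
```

Emit:
play_rows(
  targets=[0.002,0.025,0,0,0,0,0.3,0.006,0.075,0,0,0,0,0.3,0.011,0.13,0,0,0,0,0.3,0.016,0.185,0,0,0,0,0.3,0.021,0.24,0,0,0,0,0.3,0.026,0.295,-0.01,0,0,0,0.3,0.03,0.345,-0.03,0,0,0,0.3,0.033,0.38,-0.05,0,0,0,0.3,0.034,0.393,-0.065,0,0,0,0.3,0.034,0.393,-0.072,0,0,0,0.3],
)

```text
time_s: 7.4
position: [0.5248, 0.1267, 0.1112]
tool_rot: [0.997, -0.082, -0.001, 0.0]
force: [-0.1, -0.4, -1.6]
gripper_width: 0.413
grasp_force: 15.0
```

Emit:
play_rows(
  targets=[0,0,-0.003,0,0,0,0.3,0,0,-0.003,0,0,0,0.3,0,0,-0.003,0,0,0,0.3,0,0,-0.003,0,0,0,0.3,0,0,-0.003,0,0,0,0.3],
)

```text
time_s: 8.02
position: [0.5253, 0.1267, 0.1093]
tool_rot: [0.997, -0.082, 0.0, -0.0]
force: [-0.9, 0.6, -2.0]
gripper_width: 0.412
grasp_force: 15.0
```

Run:
```python
from h import *
F=[]
for i in range(8):
    n='top' if i%2 else 'scene'
    c=capture(n);s=get_state();F.append(s['force'])
    if i==0: 
        save('s1.png',c['img'][120:260,230:430],4)
        meas(c,'can',np.array([.525,.127]),.09)
print(np.mean(F,0),s['position'],s['time_s'])
```

```text
can 0.64 [348. 164.] ztop 0.1187 rect mm 539.4 123.8 36.0 23.4 ang of w 79.7 median [0.542  0.1205 0.1196]
[ 0.27324884 -0.33044388 -1.55604464] [0.52512927 0.12686217 0.10902894] 8.475
  return _methods._mean(a, axis=axis, dtype=dtype,
  ret = ret.dtype.type(ret / rcount)
  ret = um.true_divide(
```

View pics/s1.png

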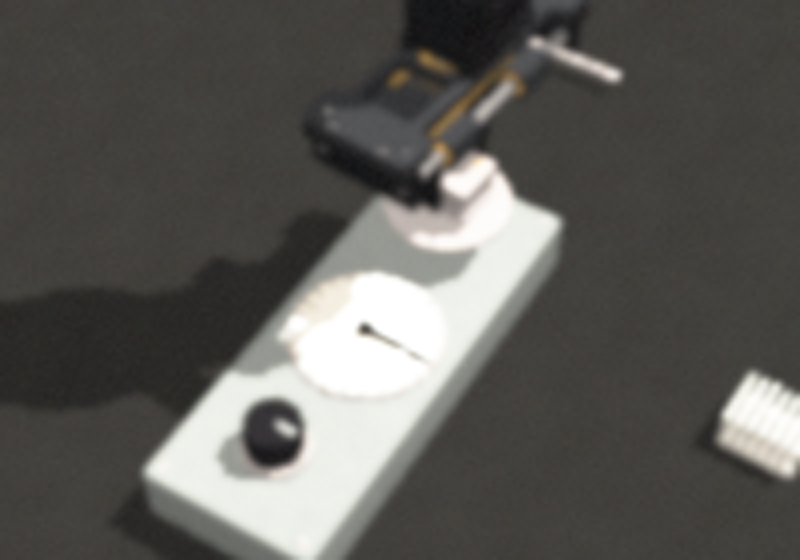

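The can hangs over the pan centre with the underside about 9 mm above it. I'm lowering it and letting the pan take the load.

Emit:
play_rows(
  targets=[0,0,-0.003,0,0,0,0.3,0,0,-0.006,0,0,0,0.3,0,0,-0.008,0,0,0,0.3,0,0,-0.01,0,0,0,0.3,0,0,-0.012,0,0,0,0.3,0,0,-0.014,0,0,0,0.3,0,0,-0.016,0,0,0,0.3,0,0,-0.018,0,0,0,0.3,0,0,-0.019,0,0,0,0.3,0,0,-0.019,0,0,0,0.3],
)

```text
time_s: 9.72
position: [0.5251, 0.1269, 0.09]
tool_rot: [0.997, -0.082, -0.0, 0.0]
force: [-0.1, -0.1, -0.4]
gripper_width: 0.415
grasp_force: 15.0
```

Run:
```python
from h import *
F=[]
for i in range(14):
    n='top' if i%2 else 'scene'
    c=capture(n);s=get_state();F.append(s['force'])
print(np.mean(F,0),s['position'],s['time_s'],s['grasp_force'])
```

```text
[-0.48301267 -0.19335216 -0.78589132] [0.5251539  0.12685788 0.09009847] 10.425 14.999870359897614
```

Emit:
play_rows(
  targets=[0,0,-0.002,0,0,0,0.3,0,0,-0.004,0,0,0,0.3,0,0,-0.006,0,0,0,0.3,0,0,-0.007,0,0,0,0.3,0,0,-0.008,0,0,0,0.3,0,0,-0.008,0,0,0,0.3],
)

```text
time_s: 11.18
position: [0.5253, 0.1268, 0.0821]
tool_rot: [0.997, -0.082, 0.0, -0.0]
force: [0.9, 0.5, 0.3]
gripper_width: 0.409
grasp_force: 15.0
```

Run:
```python
from h import *
F=[]
for i in range(20):
    n='top' if i%2 else 'scene'
    c=capture(n);s=get_state();F.append(s['force'])
print(np.mean(F,0),np.std(F,0)/4.5,s['position'],s['time_s'],s['grasp_force'])
```

```text
[ 0.53011921  0.01929542 -0.34549725] [0.1333629  0.07552752 0.10391527] [0.52517727 0.12688158 0.08209296] 12.175 14.9998739361763
```

Emit:
play_rows(
  targets=[0,0,-0.001,0,0,0,0.3,0,0,-0.001,0,0,0,0.3,0,0,-0.001,0,0,0,0.3],
  newtons=3,
)

```text
time_s: 12.55
position: [0.5251, 0.1269, 0.0811]
tool_rot: [0.997, -0.082, -0.0, 0.0]
force: [0.8, 0.5, -0.2]
gripper_width: 0.415
grasp_force: 3.0
```

Emit:
play_rows(
  targets=[0,0,0,0,0,0,0.43,0,0,0,0,0,0,0.46,0,0,0,0,0,0,0.52,0,0,0,0,0,0,0.56,0,0,0,0,0,0,0.56,0,0,0.01,0,0,0,0.56,0,0,0.03,0,0,0,0.56,0,0,0.06,0,0,0,0.56,0,0,0.09,0,0,0,0.56],
)

```text
time_s: 13.68
position: [0.5251, 0.1269, 0.1726]
tool_rot: [0.997, -0.082, 0.0, -0.0]
force: [0.7, -0.8, -0.1]
gripper_width: 0.559
grasp_force: 0.0
```

Emit:
play_rows(
  targets=[-0.003,-0.03,0.01,0,0,0,0.56,-0.007,-0.08,0.02,0,0,0,0.56,-0.011,-0.14,0.02,0,0,0,0.56,-0.014,-0.18,0.02,0,0,0,0.56,-0.015,-0.1995,0.02,0,0,0,0.56,-0.015,-0.1995,0.02,0,0,0,0.56,-0.015,-0.1995,0.02,0,0,0,0.56],
)

```text
time_s: 14.55
position: [0.5104, -0.0713, 0.1914]
tool_rot: [0.997, -0.082, 0.0, -0.0]
force: [0.0, -0.4, 1.0]
gripper_width: 0.558
grasp_force: 0.0
```

Run:
```python
from h import *
s=get_state();print(s['time_s'],s['position'],s['tool_rot'],s['joints'])
c=capture('wrist');save('w1.png',c['img'])
for q in ['dial_hand','dial_card','zero_mark','pointer_tip','dial_centre','knob_top','can','pan']:
    for r in spot_in(c,q)[:2]:
        z={'dial_card':.055,'knob_top':.08,'can':.09,'pan':.065}.get(q,.06)
        print(q,round(r['conf'],2),np.round(r['pixel'],1),ray(c,r['pixel'],z).round(4))
c=capture('scene')
meas(c,'can',np.array([.525,.127]),.075)
for r in cut_out(c,'pan')[:1]: print('pan',np.median(pts(c,r['mask']),0))
```

```text
14.55 [ 0.5103755  -0.07126576  0.19144957] [ 9.96673131e-01 -8.15013064e-02  2.97814274e-04 -3.44586478e-04] [ 0.2491905   0.26207015 -0.22808565  1.94339565  0.07162373  0.9432072
 -1.74740901]
dial_hand 0.76 [200.9 190.4] [0.5279 0.026  0.06  ]
dial_card 0.84 [210.5 194.5] [0.5222 0.0205 0.055 ]
zero_mark 0.81 [209.5 192.4] [0.525  0.0191 0.06  ]
pointer_tip 0.83 [201.9 187.1] [0.5306 0.0245 0.06  ]
dial_centre 0.78 [241.8 176.2] [ 0.5343 -0.0114  0.06  ]
knob_top 0.77 [316.  196.2] [ 0.5115 -0.0717  0.08  ]
can 0.74 [599.  63.] [ 0.5768 -0.2846  0.09  ]
can 0.74 [502.4  81.9] [ 0.5751 -0.217   0.09  ]
can 0.53 [342. 168.] ztop 0.0906 rect mm 526.0 125.9 37.8 51.0 ang of w 81.8 median [0.5266 0.124  0.0913]
  return _methods._mean(a, axis=axis, dtype=dtype,
  ret = ret.dtype.type(ret / rcount)
  ret = um.true_divide(
```

View pics/w1.png

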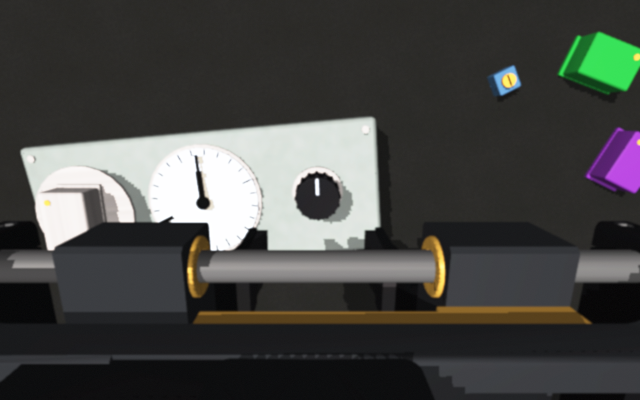

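The can lies flat and central on the pan, with its top at 90.6 mm. The hub is at (203,203), the hand tip at (197,157) and the bold zero bar at about (166,220). I'll now write a proper angle measurement.

```bash
cat >> h.py <<'E'
def dial(c,name,guess=(.517,.0275),show=True):
    # unwrap the dial by world-plane rectification: 5 px/mm, x up, y left
    def proj(P):
        T=np.linalg.inv(c['world_from_camera']);q=T[:3,:3]@P+T[:3,3]
        return [c['fx']*q[0]/q[2]+c['cx'],c['fy']*q[1]/q[2]+c['cy']]
    S=[(-.06,-.06),(.06,-.06),(.06,.06),(-.06,.06)]; out={}
    for lab,z in (('hand',.059),('card',.0543)):
        src=np.float32([proj(np.array([guess[0]+a,guess[1]+b,z])) for a,b in S])
        dst=np.float32([[300-5000*b,300-5000*a] for a,b in S])
        out[lab]=cv2.warpPerspective(c['img'],cv2.getPerspectiveTransform(src,dst),(600,600),flags=cv2.INTER_CUBIC)
    if show: save(name,np.hstack([out['hand'],out['card']]),.66)
    return out
E
python3 - <<'E'
from h import *
c=capture('wrist');dial(c,'d1.png')
E
```

```text
(no output)
```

View pics/d1.png

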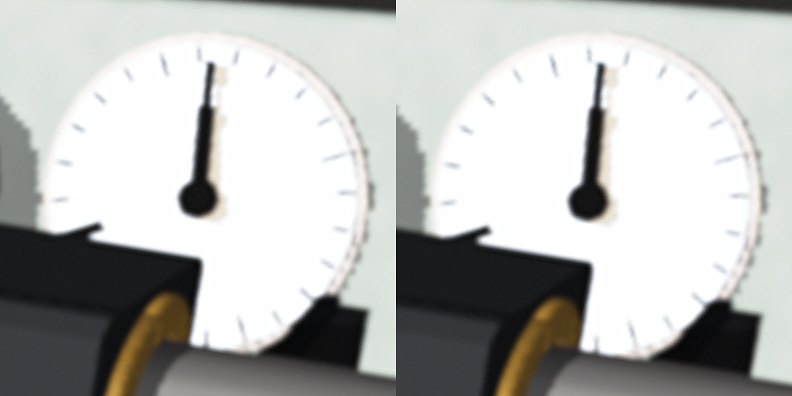

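The hand is at about -5.5° and the zero mark at about 107°, so the hand must turn some 112° anticlockwise, which is about 250° of knob. I'm unwinding the wrist clockwise first to make room.

Emit:
play_rows(
  targets=[0,-0.001,0,0,0,-10.6,0.56,0,-0.001,0,0,0,-21.2,0.56,0,-0.001,0,0,0,-31.8,0.56,0,-0.001,0,0,0,-42.4,0.56,0,-0.001,0,0,0,-53,0.56,0,-0.001,0,0,0,-63.6,0.56,0,-0.001,0,0,0,-74.2,0.56,0,-0.001,0,0,0,-84.8,0.56,0,-0.001,0,0,0,-95.4,0.56,0,-0.001,0,0,0,-106,0.56],
)

```text
time_s: 16.45
position: [0.5102, -0.0731, 0.1921]
tool_rot: [-0.638, 0.77, 0.005, -0.002]
force: [-0.9, -1.1, -2.3]
gripper_width: 0.559
grasp_force: 0.0
```

Emit:
play_rows(
  targets=[0,0,0,0,0,-10.6,0.56,0,0,-0.01,0,0,-21.2,0.56,0,0,-0.02,0,0,-31.8,0.56,0,0,-0.03,0,0,-42.4,0.56,0,0,-0.04,0,0,-53,0.56,0,0,-0.05,0,0,-63.6,0.56,0,0,-0.06,0,0,-74.2,0.56,0,0,-0.065,0,0,-84.8,0.56,0,0,-0.07,0,0,-95.4,0.56,0,0,-0.07,0,0,-106,0.56],
)

```text
time_s: 17.7
position: [0.3357, -0.2212, 0.0741]
tool_rot: [-0.172, 0.979, 0.07, 0.08]
force: [-0.4, -1.1, 0.6]
gripper_width: 0.559
grasp_force: 0.0
```

Run:
```python
from h import *
s=get_state();print(s['time_s'],s['position'],s['tool_rot'],s['joints'])
```

```text
17.7 [ 0.33573081 -0.22119896  0.07405683] [-0.17155696  0.97943343  0.07040707  0.07950599] [-0.3139156   0.63361234  1.28695224  2.34867478 -1.04157679  0.99594424
 -2.66003459]
```

The wrist sense was the opposite of what I assumed, so joint 7 ran into its limit and the arm drifted off. Before recovering, I'll check that nothing was touched.

Run:
```python
from h import *
c=capture('scene');save('s2.png',c['img'][100:400,140:460],2)
```

```text
(no output)
```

View pics/s2.png

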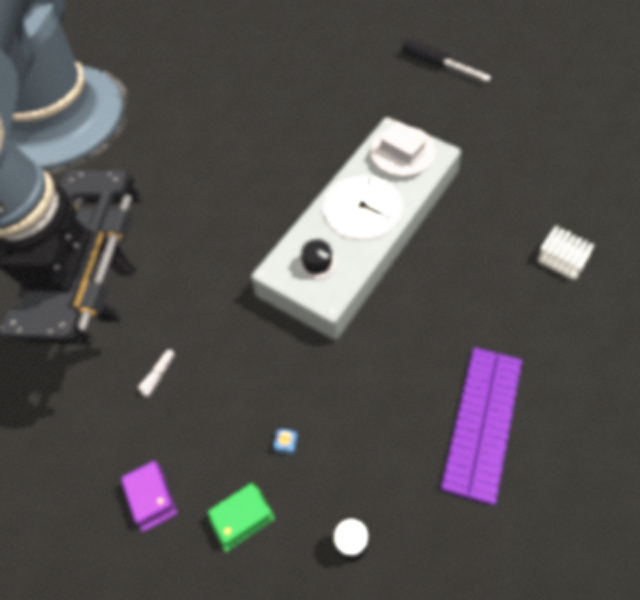

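Emit:
play_rows(
  targets=[0,0,0.02,0,0,5,0.56],
)

```text
time_s: 17.88
position: [0.3341, -0.2213, 0.0909]
tool_rot: [-0.215, 0.971, 0.075, 0.076]
force: [0.2, -0.7, 0.4]
gripper_width: 0.561
grasp_force: 0.0
```

Nothing was touched; the can is still on the pan at (400,145), and the hand and the other things are unchanged. Next I'll compute the move back to a downward pose with tool yaw about -45°.

Run:
```python
from h import *
from scipy.spatial.transform import Rotation as R
s=get_state();r=R.from_quat(s['tool_rot'])
t=R.from_quat([np.cos(np.radians(-22)),np.sin(np.radians(-22)),0,0])
print(s['joints'],s['position'],(t*r.inv()).as_rotvec(degrees=True))
print('tool x',r.as_matrix()[:,0],'z',r.as_matrix()[:,2])
```

```text
[-0.32529384  0.57514508  1.28617815  2.32472734 -0.94632231  0.99555811
 -2.66000442] [ 0.33408362 -0.22129911  0.0908561 ] [-13.25447603  -5.59239307 110.48879019]
tool x [-0.89574403 -0.40686164 -0.17918214] z [ 0.11432102  0.17868934 -0.97724144]
```

Emit:
play_rows(
  targets=[0,0,0.03,-1.2,-0.5,10,0.56,0,0,0.06,-2.4,-1,20,0.56,0.01,0.01,0.09,-3.6,-1.5,30,0.56,0.03,0.025,0.12,-4.8,-2,40,0.56,0.05,0.04,0.13,-6,-2.5,50,0.56,0.075,0.06,0.13,-7.2,-3.1,60,0.56,0.1,0.085,0.13,-8.4,-3.6,70,0.56,0.13,0.11,0.13,-9.6,-4.1,80,0.56,0.155,0.13,0.13,-10.8,-4.6,90,0.56,0.176,0.148,0.13,-12,-5.1,100,0.56],
)

```text
time_s: 19.12
position: [0.5129, -0.0724, 0.2215]
tool_rot: [0.891, -0.454, -0.008, -0.01]
force: [-0.1, -0.2, 0.4]
gripper_width: 0.561
grasp_force: 0.0
```

Run:
```python
from h import *
from scipy.spatial.transform import Rotation as R
s=get_state();r=R.from_quat(s['tool_rot'])
t=R.from_quat([np.cos(np.radians(-22)),np.sin(np.radians(-22)),0,0])
print(s['time_s'],s['joints'],s['position'],(t*r.inv()).as_rotvec(degrees=True))
```

```text
19.125 [-0.68666776  0.31342175  0.9477764   1.94521283 -0.32121358  1.04464072
 -2.10764946] [ 0.51292457 -0.0724302   0.22151842] [-1.43038234 -0.45805547 10.02076772]
```

Emit:
play_rows(
  targets=[-0.0025,0,-0.01,-1.4,-0.5,0,0.56,-0.0025,0,-0.05,-1.4,-0.5,0,0.56,-0.0025,0,-0.09,-1.4,-0.5,0,0.56,-0.0025,0,-0.12,-1.4,-0.5,0,0.56,-0.0025,0,-0.14,-1.4,-0.5,0,0.56,-0.0025,0,-0.1535,-1.4,-0.5,0,0.56,-0.0025,0,-0.1535,-1.4,-0.5,0,0.56],
)

```text
time_s: 20.0
position: [0.509, -0.0736, 0.0676]
tool_rot: [0.889, -0.457, 0.0, -0.001]
force: [0.1, 0.1, -0.5]
gripper_width: 0.559
grasp_force: 0.0
```

Emit:
play_rows(
  targets=[0,0,0,0,0,0,0.35,0,0,0,0,0,0,0.35,0,0,0,0,0,0,0.35,0,0,0,0,0,0,0.35],
  newtons=15,
)

```text
time_s: 20.5
position: [0.5107, -0.0732, 0.0689]
tool_rot: [0.889, -0.457, 0.002, -0.002]
force: [3.1, 2.4, 4.4]
gripper_width: 0.414
grasp_force: 15.0
```

Run:
```python
from h import *
s=get_state();print(s['time_s'],s['joints'],s['position'],s['tool_rot'],s['force'],s['ft_torque'])
```

```text
20.5 [-0.52437388  0.52484055  0.76830332  2.09195906 -0.55538771  0.72963641
 -1.9166491 ] [ 0.51071863 -0.07323322  0.06890695] [ 0.889435   -0.45705153  0.00185955 -0.00241356] [3.11411497 2.36403479 4.40804006] [ 0.59929077 -0.49323955  0.03833703]
```

Gripped at 36 mm wide with small forces. Now turning anticlockwise by 100° to start.

Emit:
play_rows(
  targets=[0,0,0,0,0,10,0.35,0,0,0,0,0,20,0.35,0,0,0,0,0,30,0.35,0,0,0,0,0,40,0.35,0,0,0,0,0,50,0.35,0,0,0,0,0,60,0.35,0,0,0,0,0,70,0.35,0,0,0,0,0,80,0.35,0,0,0,0,0,90,0.35,0,0,0,0,0,100,0.35],
)

```text
time_s: 21.75
position: [0.5108, -0.072, 0.0689]
tool_rot: [0.921, 0.39, 0.001, -0.002]
force: [2.9, 6.0, 3.3]
gripper_width: 0.405
grasp_force: 15.0
```

Run:
```python
from h import *
s=get_state();print(s['time_s'],s['joints'],s['position'],s['tool_rot'],s['force'],s['ft_torque'])
```

```text
21.75 [-0.17345209  0.43193374  0.29435282  2.07016865 -0.20473361  0.66610129
 -0.51156233] [ 0.51081864 -0.07202724  0.06892355] [ 0.92062849  0.39043405  0.00104155 -0.0018286 ] [2.90392482 5.99544683 3.31171573] [ 1.07900136 -0.56121542 -0.02949267]
```

Emit:
play_rows(
  targets=[0,0,0,0,0,10,0.35,0,0,0,0,0,20,0.35,0,0,0,0,0,30,0.35,0,0,0,0,0,40,0.35,0,0,0,0,0,50,0.35,0,0,0,0,0,60,0.35,0,0,0,0,0,70,0.35,0,0,0,0,0,80,0.35,0,0,0,0,0,90,0.35,0,0,0,0,0,100,0.35],
)

```text
time_s: 23.0
position: [0.5096, -0.0721, 0.0688]
tool_rot: [0.293, 0.956, -0.001, -0.0]
force: [-1.9, 4.1, 6.6]
gripper_width: 0.407
grasp_force: 15.0
```

Emit:
play_rows(
  targets=[0,0,0,0,0,10,0.35,0,0,0,0,0,20,0.35,0,0,0,0,0,30,0.35,0,0,0,0,0,35,0.35,0,0,0,0,0,35,0.35],
)

```text
time_s: 23.62
position: [0.5095, -0.0725, 0.0689]
tool_rot: [-0.006, 1.0, -0.001, 0.0]
force: [-1.1, 4.1, 8.4]
gripper_width: 0.412
grasp_force: 15.0
```

Emit:
play_rows(
  targets=[0,0,0,0,0,0,0.5,0,0,0,0,0,0,0.56,0,0,0,0,0,0,0.56,0,0,0.02,0,0,0,0.56,0,0,0.07,0,0,0,0.56,0,0,0.13,0,0,0,0.56,0,0,0.13,0,0,0,0.56],
)

```text
time_s: 24.5
position: [0.5124, -0.0741, 0.2026]
tool_rot: [-0.005, 1.0, -0.003, 0.005]
force: [0.4, 0.5, -1.0]
gripper_width: 0.562
grasp_force: 0.0
```

Run:
```python
from h import *
s=get_state();print(s['time_s'],s['joints'],s['position'],s['tool_rot'])
c=capture('wrist'); t=capture('top')
a=dial(c,'',show=False)['hand'];b=dial(t,'',show=False)['hand']
save('d2.png',np.hstack([a,b]),.66)
```

```text
24.5 [ 0.35273728  0.25904073 -0.34790854  1.92696263  0.11272033  0.96354388
  1.53222843] [ 0.5123614  -0.07407361  0.20262482] [-0.00474042  0.99997335 -0.00263278  0.00488841]
```

View pics/d2.png

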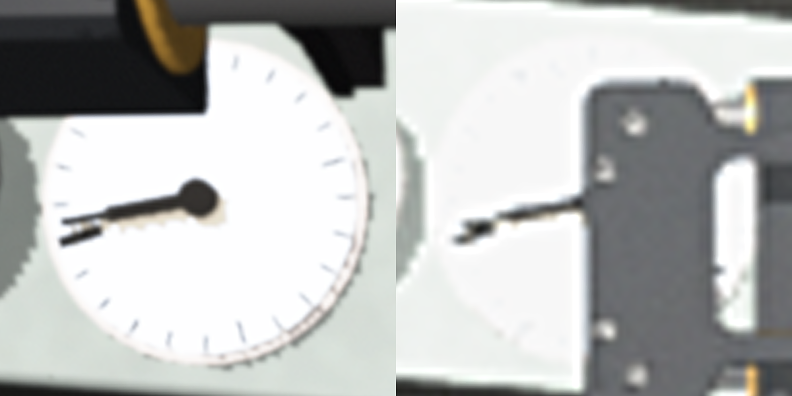

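The hand tip is at (62,221) and the zero bar at (81,236), so a few degrees remain. I'll now measure precisely from the dark pixels in each plane.

```bash
cat >> h.py <<'E'
def angles(c,hub_h=None):
    o=dial(c,'',show=False)
    dark={k:(cv2.cvtColor(v,cv2.COLOR_RGB2GRAY)<110).astype(np.uint8) for k,v in o.items()}
    # hub: distance-transform peak near the middle
    dt=cv2.distanceTransform(dark['hand'][250:350,250:350],cv2.DIST_L2,5)
    er=dt>0.7*dt.max(); vv,uu=np.nonzero(er); hub=np.array([uu.mean()+250,vv.mean()+250])
    for k in dark:
        n,l,st,ce=cv2.connectedComponentsWithStats(dark[k])
        for i in range(1,n):
            v,u=np.nonzero(l==i); r=np.hypot(u-hub[0],v-hub[1])/5
            if len(v)<60 or st[i,4]>8000: continue
            m=(r>24)&(r<46)
            if m.sum()<40: continue
            a=np.degrees(np.arctan2(hub[0]-u[m],hub[1]-v[m])); 
            print(k,'area',st[i,4],'r',r.min().round(1),r.max().round(1),'ang',np.median(a).round(2),'outer ang',np.median(a[r[m]>34]).round(2))
    print('hub',hub,'->xy',.517-(hub[1]-300)/5000,.0275-(hub[0]-300)/5000)
E
python3 - <<'E'
from h import *
c=capture('wrist'); angles(c)
E
```

```text
hand area 4315 r 0.1 32.5 ang 100.28 outer ang nan
hand area 121 r 33.5 40.3 ang 100.03 outer ang 100.05
hand area 616 r 31.1 43.3 ang 107.89 outer ang 107.86
card area 4453 r 0.1 34.7 ang 97.4 outer ang 97.49
card area 124 r 35.6 42.3 ang 97.91 outer ang 97.91
card area 633 r 32.9 45.2 ang 105.5 outer ang 105.51
hub [299.26950355 300.46808511] ->xy 0.5169063829787234 0.027646099290780136
  return _methods._mean(a, axis=axis, dtype=dtype,
  ret = ret.dtype.type(ret / rcount)
```

5.45° of hand remain, which is about 12° of knob (the measured ratio of 0.449 checks out).

Emit:
play_rows(
  targets=[0,0,-0.03,0,0,0,0.56,0,0,-0.07,0,0,0,0.56,0,0,-0.11,0,0,0,0.56,0,0,-0.13,0,0,0,0.56,0,0,-0.13,0,0,0,0.56,0,0,-0.13,0,0,0,0.35,0,0,-0.13,0,0,0,0.35,0,0,-0.13,0,0,0,0.35,0,0,-0.13,0,0,0,0.35],
)

```text
time_s: 25.78
position: [0.5098, -0.0726, 0.0687]
tool_rot: [-0.005, 1.0, -0.001, 0.001]
force: [-0.3, 4.9, 1.4]
gripper_width: 0.408
grasp_force: 15.0
```

Emit:
play_rows(
  targets=[0,0,0,0,0,4,0.35,0,0,0,0,0,8,0.35,0,0,0,0,0,12,0.35,0,0,0,0,0,12,0.35,0,0,0,0,0,12,0.35],
)

```text
time_s: 26.4
position: [0.5098, -0.0727, 0.0687]
tool_rot: [-0.109, 0.994, -0.001, 0.001]
force: [0.0, 4.5, 3.5]
gripper_width: 0.408
grasp_force: 15.0
```

Emit:
play_rows(
  targets=[0,0,0,0,0,0,0.5,0,0,0,0,0,0,0.56,0,0,0,0,0,0,0.56,0,0,0.02,0,0,0,0.56,0,0.01,0.07,0,0,0,0.56,0,0.05,0.12,0,0,0,0.56,0,0.1,0.15,0,0,0,0.56,0,0.1,0.15,0,0,0,0.56,0,0.1,0.15,0,0,0,0.56],
)

```text
time_s: 27.52
position: [0.5089, 0.0252, 0.2176]
tool_rot: [-0.109, 0.994, -0.002, -0.0]
force: [-0.5, -1.0, -0.2]
gripper_width: 0.563
grasp_force: 0.0
```

```bash
python3 - <<'E' 2>/dev/null
from h import *
s=get_state();print(s['time_s'],s['position'],s['tool_rot'])
c=capture('wrist'); angles(c); o=dial(c,'',show=False)
save('d3.png',np.hstack([o['hand'],o['card']]),.66)
for q in ['pointer_tip','zero_mark','dial_centre']:
    for r in spot_in(c,q)[:2]: print(q,round(r['conf'],2),ray(c,r['pixel'],.059).round(4))
E
```

```text
27.525 [0.50888911 0.02522494 0.21760285] [-1.09132508e-01  9.94024594e-01 -2.25858354e-03 -3.17818553e-04]
hand area 4922 r 0.1 44.0 ang 106.82 outer ang 107.28
card area 5076 r 0.1 44.6 ang 104.98 outer ang 105.68
hub [299.66244726 300.48945148] ->xy 0.5169021097046413 0.027567510548523206
pointer_tip 0.55 [0.5133 0.0376 0.059 ]
zero_mark 0.82 [0.5091 0.0208 0.059 ]
dial_centre 0.58 [ 0.5042 -0.0049  0.059 ]
```

View pics/d3.png

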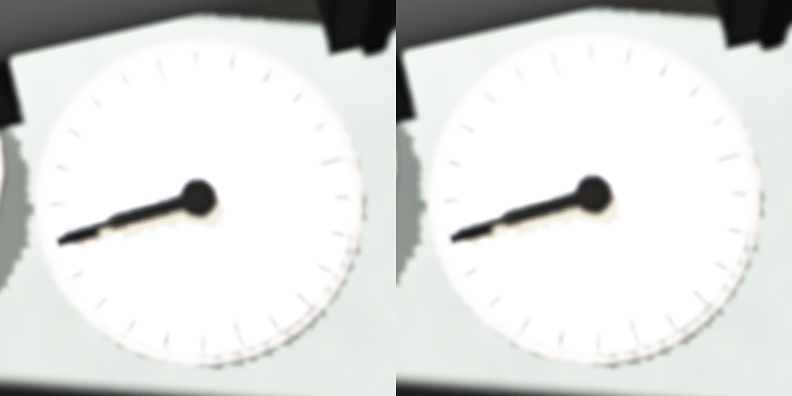

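```bash
python3 - <<'E' 2>/dev/null
from h import *
H=[];M=[]
for i in range(4):
    c=capture('wrist'); o=dial(c,'',show=False); hub=np.array([299.7,300.5])
    for k,lo,hi,L in (('hand',9,28,H),('card',35,46,M)):
        g=cv2.cvtColor(o[k],cv2.COLOR_RGB2GRAY)
        v,u=np.nonzero(g<200);r=np.hypot(u-hub[0],v-hub[1])/5;a=np.degrees(np.arctan2(hub[0]-u,hub[1]-v))
        m=(r>lo)&(r<hi)&(abs(a-105.5)<7); w=200.-g[v,u]
        row=[np.average(a[m&(r>=x)&(r<x+3)],weights=w[m&(r>=x)&(r<x+3)]).round(2) for x in range(lo,hi-2,3)]
        L.append(row)
print('hand',np.mean(H,0).round(2));print('mark',np.mean(M,0).round(2))
E
```

```text
hand [105.5  105.51 105.57 105.72 105.8  105.82]
mark [105.66 105.6  105.66]
```

The hand and the zero mark agree to about 0.1–0.2°, the can is on the pan and the arm is clear.

Run:
```python
from h import *
print(finish_job())
```

```text
the job is handed in; nothing more can be done
None
```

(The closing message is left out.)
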